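# Start the captive star knob of a battery hold-down

## Robot

A 6-joint arm with a two-finger parallel gripper is mounted at the origin on the work surface. World frame = base frame: x ahead of the robot, y to its left, z up, the work surface at z = 0. Lengths are in mm, angles in rad, forces in N, time in s.
With the tool pointing down it reaches from about 350 to 875 mm from the base axis. Payload 4.2 kg.
Tool frame: the origin (TCP) lies at the very end of the fingers, on their centre line; the grasp point (between the pads) lies arm.grip_point_offset behind it (arm.grip_point_offset is the distance from the TCP to the grasp point, in mm); z points along the fingers, y is the line along which they close (so a half turn about z gives the same grasp; the last joint's range is limited). The gripper opens to 85 mm and grips with 20 to 120 N. Pads are 22 mm wide; open, the fingers measure 114 mm over their backs; the gripper's body (76 mm by 85 mm) begins 54 mm behind the grasp point. The pads swing forward as they close: fully open they stand 13 mm farther back than shut.
Start: joints at [-0.867, 0.385, 0.008, 0, -1.194, -0.259], TCP at [268.935, -564.157, 231.312] pointing down, gripper open.
Joint ranges: [-3.14, 3.14], [-1.21, 2.06], [-1.07, 1.41], [-3.16, 2.05], [-2.99, -0.16], [-3.1, 3.1]. Speed limits (rad/s): [2.79, 2.79, 3.14, 3.14, 3.14, 3.14].

## Interface

Orientations are given as a unit quaternion [x, y, z, w].
In Python, from bench import arm, cams, ticket gives the robot as it stands.
- The arm moves only by the tool servo_tool, never from a script. Its argument "commands" is a list that holds one entry, the list of rows, each a list of 7 numbers: the closure in counts, from 0 (fully open) to 255 (shut), then the shift along the tool's x, y, z in m, then the turn, a rotation vector about the tool's x, y, z in degrees. In form: [[[grip, x, y, z, ax, ay, az], ...]]. A call has 1 to 10 rows; each row shifts and turns the commanded pose from where the row before left it, along the tool's axes as they then stand; what a row does not reach is not made up. A row lasts 1/12 s, in which the tool goes at most 41.7 mm and 7.16 degrees, less where a joint would pass 70% of its speed; a pose out of reach is approached as far as the arm can. A call with a gripper value outside its range is refused whole. The fingers move at their own pace and stop on an object; the grip force is fixed at half the most. Time passes only in rows, so rows that do not move let the fingers close. It gives the time, the measured TCP pose, the force, the opening and the grip force at its end, in the units of the state.
- arm.read_state(): the state, without advancing time (a new reading comes with each control period).
- cams.get_image(name): name is "scene" or "top"; returns a dict with "frame" (400x640x3 uint8, blue, green, red), "K" (3x3 intrinsics, pixels), "T" (4x4, takes a point from camera to world coordinates). Camera axes: x right, y up, looking along -z (the intrinsics and any distortion apply to the point x, -y, -z); pixel columns grow to the right and rows downward; lengths in mm; the calibration is good to about 2 mm. A picture is of the moment at which its call begins. There is no depth.
- ticket.job_done(): hands the job in; it is judged then, once.
The state is a dict: "clock": time; "joints": joint angles; "joint_vel": joint speeds; "joint_efforts": joint torques, N m; "position": TCP position; "ee_rot": TCP orientation; "contact_force": force on the tool from outside, world axes, zero at the start; "wrist_torque": the same for the moment, N m; "gripper_width": finger opening in mm; "grasp_force": force on a finger pad.
Only numpy, scipy, OpenCV 4.12 (cv2) and the standard library are available. Lean on these libraries where they do the work, as an engineer would, in place of code of your own. Each camera call takes 0.05 s, during which the arm holds its last target. There are 200 camera calls.

## Task

Fold the raised hold-down bar down flat over the field battery, so that the star knob on its end sits on the threaded stud. Start the knob cleanly: with light downward pressure turn it backwards (anticlockwise seen from above), only until you feel the thread click and the knob drop, then turn it forwards (clockwise) until its collar is hand-snug on the bar. Do not force the thread or crank the knob tight, leave the other things on the bench where they are, and let go.

Things in the scene. Friction and masses are not known exactly. Their poses are not given: they have to be found in the camera images.
- cradle: Dark steel tray fixed to the bench, 236 mm along its y, 190 mm along x, origin under its centre, z up. It holds an olive battery block, 166 x 110 mm, top 76 mm above the bench. Hinge of the bar on the +y side: pin along x at y = 85 mm, z = 85 mm. Upright threaded stud on the -y side at x = 0, y = -85 mm.
- bar (a joint): Hold-down bar, flat bright steel, 36 mm wide, 6 mm thick, hinged in the cradle. 0 = level over the battery (top face 88 mm above the bench, on a firm stop); grows to 1.3 rad as its -y end swings up. Stiff hinge: it stays where it is left; 2 to 5 N at its end moves it.
- bar_tab (a point): Centre of the top face of the flat press-down tab, 36 x 40 mm, at the bar's free end: 222 mm from the hinge pin, 52 mm outward of the knob's axis. z is the normal of the top face; axes as the cradle's when the bar is level.
- knob_grip (a point): Point on the axis of the captive star knob, half-way up its black gripping head (26 mm high), 170 mm from the hinge pin. Six round lobes, one on the point's x axis, the rest every 60 degrees: 54 mm over opposite lobes, 49 mm along a line at 30 degrees to x (pads on two lobes each). Collar underside 27 mm below, bar's top face 30 mm below with the collar down. z is the axis; turns with the knob.
- knob_lift (a joint): Height of the knob's collar over the rubber washer on the bar, m; 0 = collar down on it. The knob slides 12 mm in the bar, pulled down by its weight alone. Bar level, thread not started: 4.5 to 6.3 mm, riding on the thread's end, rising 0.8 mm per rad turned back; at the click it drops 5 mm to about 1.3 mm. Started, it sinks 0.8 mm per rad turned forwards until it reaches 0.
- knob (a joint): Turn of the knob, rad, from an arbitrary mark: grows backwards (anticlockwise from above), falls forwards (clockwise). It starts 0.5 to 2.1 rad forward of the click; do not go on past the click by more than 0.5 rad. From the click the collar comes down in 0.3 turn forwards and begins to bear after 0.4 turn; hand-snug is about 0.55 turn (0.5 to 0.6); beyond that the load grows 15 to 20 N per rad.
- stud: Threaded steel stud in the cradle, 22 mm thick, 5 mm pitch, right-hand, top 89 mm above the bench; origin on its axis, 4 mm above the bench. Where round it the thread begins differs each time and is hidden under the knob.
- handheld_radio_mid (a point): Bystander: dark handheld radio lying flat, 115 x 55 x 34 mm with a 100 mm stub antenna; centre.
- multimeter_mid (a point): Bystander: orange and black multimeter lying flat, 155 x 78 x 36 mm; centre.
- screwdriver: Bystander: orange-handled screwdriver lying on the bench before the cradle, 190 mm long.
- torch_mid (a point): Bystander: black torch lying behind the cradle, 105 mm long, 34 mm thick; centre.
- drone_motor_mid (a point): Bystander: small motor standing by the stud, 28 mm across, 34 mm high; centre.
- solder_spool_mid (a point): Bystander: grey spool standing by the stud, 48 mm across, 30 mm high; centre.
- flight_pack_mid (a point): Bystander: battery pack lying flat, 117 x 35 x 30 mm; centre.

How it is judged:
By the outcome, as a careful person would: the job done as asked, in the order asked, and still so for the second after the job is handed in, with the robot touching nothing.
It also fails if it takes over 72 s, if anything falls off the work surface, if the arm or the gripper's body presses on something with over 40 N, if the wrist force passes 120 N, or if a joint passes its speed limit or range.

## Working session

There is one attempt and no reset: what is moved stays moved. The work goes in short steps, Python scripts to look and compute and a tool call to move; the robot and the scene stay as the last step left them, time stands still between calls to the robot, and variables do not carry over. Pictures are saved under pics/ and viewed, at most 10 in all, crops included, and the job is handed in when it is done.

Besides the shell and the picture viewer there is one more tool, called after "Request:" by a JSON object that holds its "name" and its "arguments". servo_tool: Moves the arm, as the interface text tells. Its arguments: {"type":"object","properties":{"commands":{"type":"array","items":{"type":"array","items":{"type":"array","items":{"type":"number"}}}}},"required":["commands"]}

```bash
ls; mkdir -p pics
python3 - <<'E'
from bench import arm,cams
import cv2,numpy as np
np.set_printoptions(suppress=True,precision=3)
print(arm.read_state(),arm.grip_point_offset)
for n in("scene","top"):
    d=cams.get_image(n);cv2.imwrite(f"pics/{n}0.png",d["frame"]);print(n,d["K"],d["T"],[k for k in d])
E
```

```text
pics
{'clock': 0.0, 'joints': array([-0.867,  0.386,  0.007, -0.   , -1.194, -0.259]), 'joint_vel': array([ 0.001, -0.001, -0.001,  0.001, -0.001,  0.001]), 'joint_efforts': array([ -0.   , -39.229,  18.841,   4.186,  -0.005,  -0.   ]), 'position': array([ 268.71 , -563.642,  230.224]), 'ee_rot': array([-0.221,  0.975,  0.001, -0.   ]), 'contact_force': array([-0.331,  0.004, -0.074]), 'wrist_torque': array([0.023, 0.022, 0.022]), 'grasp_force': 0.0, 'gripper_width': 85.35906030919604} 18.700000000000003
scene [[509.547   0.    313.112]
 [  0.    509.547 200.595]
 [  0.      0.      1.   ]] [[  -0.511   -0.603    0.612 1340.243]
 [   0.859   -0.347    0.376  526.045]
 [  -0.015    0.719    0.695 1066.369]
 [   0.       0.       0.       1.   ]] ['frame', 'K', 'T']
top [[436.149   0.    320.678]
 [  0.    436.149 198.878]
 [  0.      0.      1.   ]] [[   0.007    0.999   -0.052  462.52 ]
 [  -1.       0.007    0.008   -0.351]
 [   0.008    0.052    0.999 1300.868]
 [   0.       0.       0.       1.   ]] ['frame', 'K', 'T']
```

View pics/scene0.png

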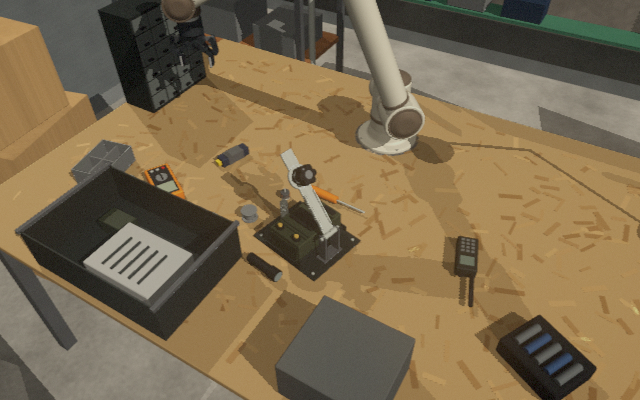

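View pics/top0.png

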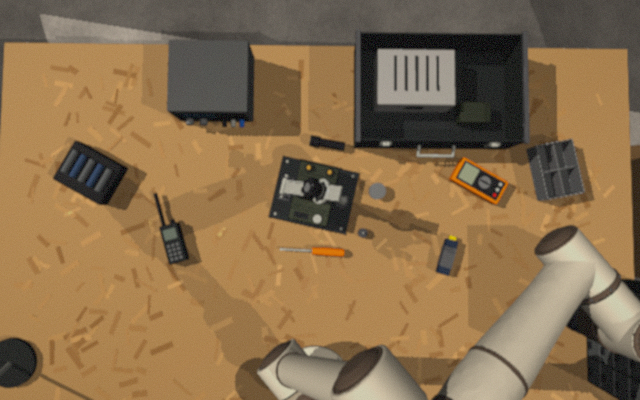

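The top view shows the cradle at about (315,193) with the hinge on its left and the bar tab at about (337,190). The screwdriver is at (315,251), the spool at (377,190) and the motor at (365,233). I'll take a closer look with enlarged crops.

Run:
```python
import cv2,numpy as np
a=cv2.imread("pics/top0.png")[140:260,255:415]; b=cv2.imread("pics/scene0.png")[140:290,230:380]
a=cv2.resize(a,None,fx=5,fy=5,interpolation=cv2.INTER_CUBIC);b=cv2.resize(b,None,fx=4,fy=4,interpolation=cv2.INTER_CUBIC)
cv2.imwrite("pics/a.png",a);cv2.imwrite("pics/b.png",b)
```

```text
(no output)
```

View pics/a.png

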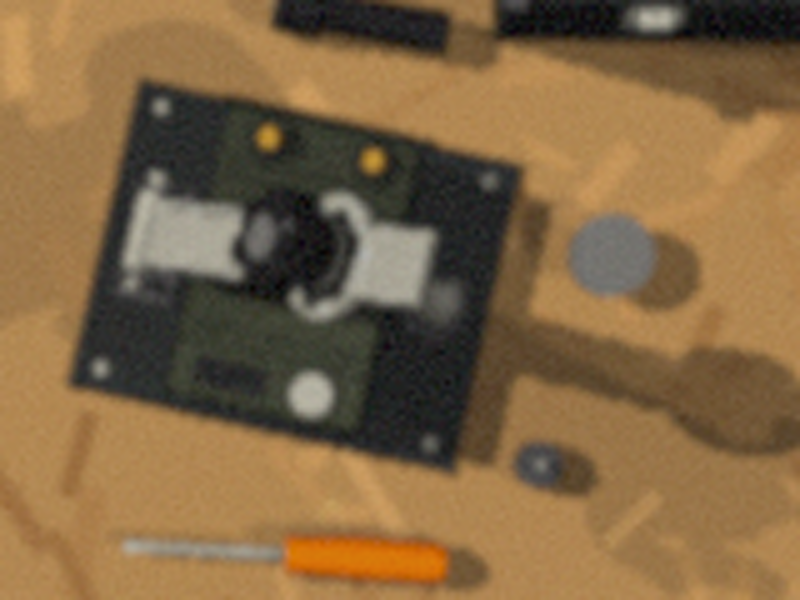

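View pics/b.png

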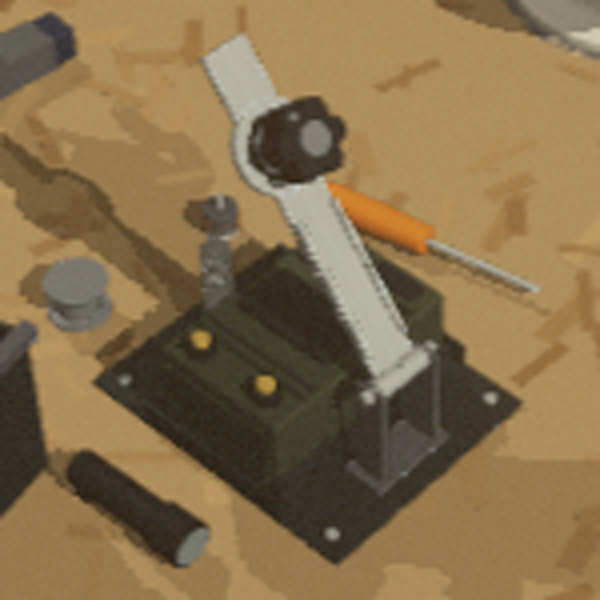

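```bash
cat > h.py <<'E'
from bench import arm,cams
import cv2,numpy as np
from scipy.spatial.transform import Rotation as R
np.set_printoptions(suppress=True,precision=3)
def ray(d,p):
    p=np.asarray(p,float); K=d["K"];T=d["T"]
    v=np.array([(p[0]-K[0,2])/K[0,0],-(p[1]-K[1,2])/K[1,1],-1])
    return T[:3,3],T[:3,:3]@v
def onz(d,p,z):
    o,v=ray(d,p);return o+v*(z-o[2])/v[2]
def tri(d1,p1,d2,p2):
    o1,v1=ray(d1,p1);o2,v2=ray(d2,p2)
    s=np.linalg.lstsq(np.c_[v1,-v2],o2-o1,rcond=None)[0]
    a,b=o1+s[0]*v1,o2+s[1]*v2;return (a+b)/2,np.linalg.norm(a-b)
def proj(d,P):
    q=np.linalg.inv(d["T"])@np.r_[P,1];K=d["K"]
    return np.array([K[0,2]+K[0,0]*q[0]/-q[2],K[1,2]+K[1,1]*q[1]/q[2]])
E
python3 - <<'E'
from h import *
t=cams.get_image("top");s=cams.get_image("scene")
A=lambda x,y:(x/5+255-.4,y/5+140-.4)
B=lambda x,y:(x/4+230-.4,y/4+140-.4)
C=[onz(t,A(*c),4) for c in [(140,80),(522,165),(455,470),(72,382)]]
for c in C:print(c)
for i in range(4):print(np.linalg.norm(C[i]-C[i-1]))
D=[onz(s,B(*c),4) for c in [(93,382),(522,402),(335,565)]]
print("scene",*D)  # far-x -y corner ; near-x +y ; far-x +y
c=np.mean(C,0);y=(C[0]-C[1]+C[3]-C[2]);y/=np.linalg.norm(y);yaw=np.arctan2(-y[0],y[1]);print("centre",c,"yaw",yaw)
M=np.eye(4);M[:3,:3]=R.from_euler('z',yaw).as_matrix();M[:3,3]=c*[1,1,0]
np.save("cradle.npy",M)
Mi=np.linalg.inv(M)
for nm,a,b in[("tabcorner",(435,228),(205,58)),("tabcorner2",(425,305),(243,35)),("knobtop",(262,238),(316,138)),("stud",(445,300),(218,200))]:
    P,e=tri(t,A(*a),s,B(*b));L=(Mi@np.r_[P,1])[:3];print(nm,P,e,"cradle",L,"angle",np.arctan2(L[2]-85,85-L[1]),np.hypot(L[2]-85,85-L[1]))
for nm,a,z in[("spool",(612,255),30),("motor",(540,465),34),("sd",(445,562),15),("sd2",(125,547),5)]:
    P=onz(t,A(*a),z);print(nm,P,(Mi@np.r_[P,1])[:3])
E
```

```text
[658.763 104.175   4.   ]
[ 609.443 -124.602    4.   ]
[427.355 -85.216   4.   ]
[477.975 142.486   4.   ]
184.80241735774484
234.0335914344055
186.29960648328216
233.2603858546669
scene [ 608.671 -124.036    4.   ] [474.94 144.9    4.  ] [660.001 104.174   4.   ]
centre [543.384   9.211   4.   ] yaw -0.2155358488277701
tabcorner [546.649 -54.902 279.332] 5.787327978563528 cradle [ 16.902 -61.931 279.332] angle 0.9234142936096909 243.62645588141848
tabcorner2 [510.623 -50.57  274.217] 5.898124256686114 cradle [-19.217 -65.405 274.217] angle 0.8991859945817193 241.71174256821365
knobtop [544.949  25.354 247.531] 1.6580390478831297 cradle [ -1.924  16.105 247.531] angle 1.1698664781102937 176.52966225306284
stud [521.001 -69.834 132.809] 2.91322651160242 cradle [ -4.959 -82.003 132.809] angle 0.2788166433090339 173.7116920216486
spool [ 554.035 -174.895   30.   ] [  49.779 -177.568   30.   ]
motor [ 431.381 -132.554   34.   ] [ -79.092 -162.439   34.   ]
sd [373.761 -78.826  15.   ] [-146.87  -122.277   15.   ]
sd2 [380.725 109.824   5.   ] [-180.413   63.497    5.   ]
```

```bash
cat >> h.py <<'E'
M=np.load("cradle.npy")
def W(p): return (M@np.r_[p,1])[:3]
def delta(P,yaw_y,s=None):
    """shift (mm, tool axes) and turn (deg) to TCP P with tool y along cradle direction yaw_y (rad, from cradle x), tool down"""
    s=s or arm.read_state(); r=R.from_quat(s["ee_rot"])
    best=None
    for k in(0,np.pi):
        a=yaw_y+k+np.arctan2(M[1,0],M[0,0]); y=np.array([np.cos(a),np.sin(a),0]);z=np.array([0,0,-1.]);x=np.cross(y,z)
        rv=np.degrees((r.inv()*R.from_matrix(np.c_[x,y,z])).as_rotvec())
        if best is None or np.linalg.norm(rv)<np.linalg.norm(best):best=rv
    return r.inv().apply(P-s["position"]),best
E
python3 - <<'E'
from h import *
s=arm.read_state();print(R.from_quat(s["ee_rot"]).as_matrix())
def tcp(th,r=233):
    return W([0,85-r*np.cos(th)+3*np.sin(th)+11,85+r*np.sin(th)+3*np.cos(th)])
print(delta(tcp(1.15),0))
prev=None
for th in np.r_[1.15,1.0,.9,np.arange(.8,-.01,-.1)]:
    p=tcp(th);print(round(th,2),p, M[:3,:3].T@(p-prev) if prev is not None else "");prev=p
E
```

```text
[[-0.903 -0.43  -0.001]
 [-0.43   0.903  0.001]
 [ 0.     0.001 -1.   ]]
(array([-496.605,  402.115,  -67.778]), array([  0.071,   0.028, -52.171]))
1.15 [544.146  12.689 298.899] 
1.0 [537.531 -17.522 282.684] [  0.    -30.927 -16.216]
0.9 [533.442 -36.199 269.38 ] [ -0.    -19.119 -13.304]
0.8 [529.658 -53.485 254.234] [ -0.    -17.695 -15.146]
0.7 [526.216 -69.207 237.397] [  0.    -16.095 -16.837]
0.6 [523.15  -83.209 219.038] [  0.    -14.334 -18.36 ]
0.5 [520.492 -95.351 199.339] [  0.    -12.429 -19.699]
0.4 [ 518.267 -105.511  178.498] [ -0.    -10.4   -20.841]
0.3 [ 516.499 -113.587  156.722] [  0.     -8.268 -21.775]
0.2 [ 515.205 -119.5    134.23 ] [  0.     -6.053 -22.492]
0.1 [ 514.397 -123.19   111.246] [ -0.     -3.777 -22.984]
0.0 [ 514.084 -124.619   88.   ] [ -0.     -1.464 -23.246]
```

Request:
{"name": "servo_tool", "arguments": {"commands": [[[255, 0, 0, -0.01, 0, 0, -6.5], [255, 0, 0, -0.01, 0, 0, -6.5], [255, 0, 0, -0.01, 0, 0, -6.5], [255, 0, 0, -0.01, 0, 0, -6.5], [255, 0, 0, -0.01, 0, 0, -6.5], [255, 0, 0, -0.01, 0, 0, -6.5], [255, 0, 0, -0.01, 0, 0, -6.5], [255, 0, 0, -0.01, 0, 0, -6.7], [255, 0, 0, 0, 0, 0, 0]]]}}

```text
clock: 0.95
position: [269.2, -564.9, 313.5]
ee_rot: [-0.628, 0.778, -0.002, -0.0]
contact_force: [0.5, -0.8, 1.1]
gripper_width: 0.5
grasp_force: 0.0
```

Run:
```python
from h import *
s=arm.read_state();print(s["clock"],s["joints"],s["position"])
th=1.05;p=W([0,85-233*np.cos(th)+3*np.sin(th)+11,310]);print(p,delta(p,0))
```

```text
0.95 [-0.867  0.343  0.148  0.001 -1.372  0.654] [ 269.239 -564.928  313.48 ]
[539.677  -7.72  310.   ] (array([-601.776, -146.602,    2.027]), array([-0.145, -0.173,  0.152]))
```

Request:
{"name": "servo_tool", "arguments": {"commands": [[[255, -0.03, -0.0073, 0, 0, 0, 0], [255, -0.03, -0.0073, 0, 0, 0, 0], [255, -0.03, -0.0073, 0, 0, 0, 0], [255, -0.03, -0.0073, 0, 0, 0, 0], [255, -0.03, -0.0073, 0, 0, 0, 0], [255, -0.03, -0.0073, 0, 0, 0, 0], [255, -0.03, -0.0073, 0, 0, 0, 0], [255, -0.03, -0.0073, 0, 0, 0, 0], [255, -0.03, -0.0073, 0, 0, 0, 0], [255, -0.03, -0.0073, 0, 0, 0, 0]]]}}

```text
clock: 1.78
position: [404.3, -285.0, 310.7]
ee_rot: [-0.626, 0.78, 0.0, -0.0]
contact_force: [1.1, -0.0, 0.6]
gripper_width: -0.2
grasp_force: 0.0
```

Request:
{"name": "servo_tool", "arguments": {"commands": [[[255, -0.03, -0.0073, 0, 0, 0, 0], [255, -0.03, -0.0073, 0, 0, 0, 0], [255, -0.03, -0.0073, 0, 0, 0, 0], [255, -0.03, -0.0073, 0, 0, 0, 0], [255, -0.03, -0.0073, 0, 0, 0, 0], [255, -0.03, -0.0073, 0, 0, 0, 0], [255, -0.03, -0.0073, 0, 0, 0, 0], [255, -0.025, -0.0073, 0, 0, 0, 0], [255, -0.015, -0.0073, 0, 0, 0, 0], [255, 0, 0, 0, 0, 0, 0]]]}}

```text
clock: 2.62
position: [523.1, -54.3, 310.2]
ee_rot: [-0.628, 0.779, 0.0, -0.0]
contact_force: [0.3, -1.0, -0.3]
gripper_width: -0.0
grasp_force: 0.0
```

Run:
```python
from h import *
s=arm.read_state();print(s["clock"],s["joints"],s["position"],s["contact_force"])
for th in(1.0,.95,.92,.9,.8):
  p=W([0,85-233*np.cos(th)+3*np.sin(th)+11,85+233*np.sin(th)+3*np.cos(th)]);print(th,p,*delta(p,0))
d=cams.get_image("scene");cv2.imwrite("pics/c.png",cv2.resize(d["frame"][100:270,220:400],None,fx=3,fy=3))
```

```text
2.6167 [ 0.205  0.167 -0.096 -0.    -1.309 -0.419] [523.096 -54.307 310.199] [ 0.259 -0.96  -0.264]
1.0 [537.531 -17.522 282.684] [-39.016  -6.323  27.501] [ 0.061 -0.011  0.087]
0.95 [535.451 -27.023 276.271] [-29.292  -6.315  33.916] [ 0.061 -0.011  0.087]
0.92 [534.237 -32.569 272.193] [-23.615  -6.311  37.995] [ 0.061 -0.011  0.087]
0.9 [533.442 -36.199 269.38 ] [-19.9    -6.308  40.809] [ 0.061 -0.011  0.087]
0.8 [529.658 -53.485 254.234] [-2.207 -6.297 55.958] [ 0.061 -0.011  0.087]
```

View pics/c.png

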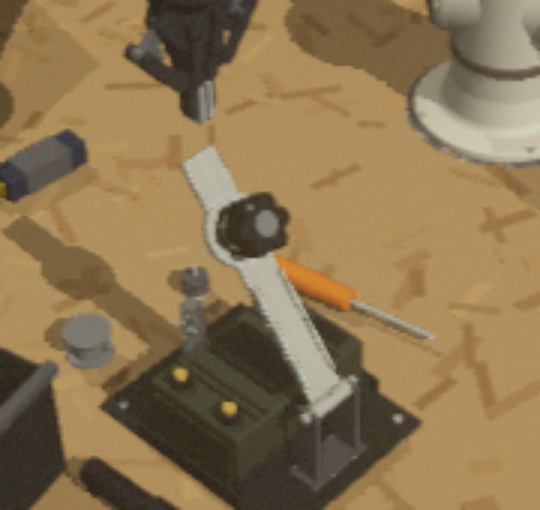

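The scene view shows the closed fingers (crop about 205,110) above and just beyond the tab (205,160). Next they go onto the bar's arc.

Request:
{"name": "servo_tool", "arguments": {"commands": [[[255, -0.02, -0.003, 0, 0, 0, 0], [255, -0.019, -0.0033, 0, 0, 0, 0], [255, 0, 0, 0.014, 0, 0, 0], [255, 0, 0, 0.0135, 0, 0, 0], [255, 0.0098, 0, 0.0064, 0, 0, 0], [255, 0.0093, 0, 0.0069, 0, 0, 0], [255, 0.009, 0, 0.0073, 0, 0, 0], [255, 0, 0, 0, 0, 0, 0]]]}}

```text
clock: 3.33
position: [529.0, -49.3, 262.1]
ee_rot: [-0.626, 0.78, 0.001, -0.001]
contact_force: [-0.6, 0.7, -0.8]
gripper_width: 0.2
grasp_force: 0.0
```

Request:
{"name": "servo_tool", "arguments": {"commands": [[[255, 0.0087, 0, 0.0078, 0, 0, 0], [255, 0.0083, 0, 0.0082, 0, 0, 0], [255, 0.0078, 0, 0.0086, 0, 0, 0], [255, 0, 0, 0, 0, 0, 0]]]}}

```text
clock: 3.67
position: [523.7, -72.7, 236.7]
ee_rot: [-0.626, 0.779, 0.001, -0.001]
contact_force: [0.7, 0.1, 0.5]
gripper_width: 0.0
grasp_force: 0.0
```

Run:
```python
from h import *
s=arm.read_state();print(s["clock"],s["position"],s["contact_force"], np.linalg.inv(M)@np.r_[s["position"],1])
d=cams.get_image("scene");e=cams.get_image("top")
cv2.imwrite("pics/d.png",np.hstack([cv2.resize(d["frame"][130:255,255:355],None,fx=4,fy=4),cv2.resize(e["frame"][140:265,260:360],None,fx=4,fy=4)]))
```

```text
3.6667 [523.68  -72.713 236.715] [0.667 0.135 0.484] [ -1.727 -84.243 236.715   1.   ]
```

View pics/d.png

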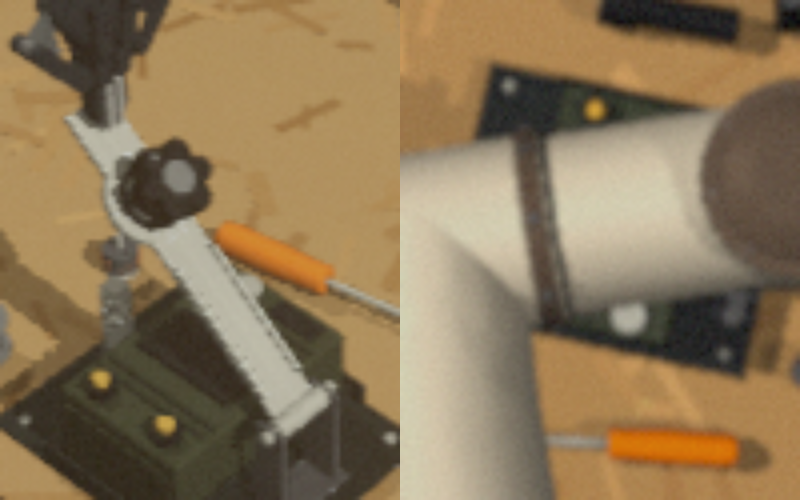

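The fingertips rest on the tab and the bar is following them down. I'll carry on along the arc.

Request:
{"name": "servo_tool", "arguments": {"commands": [[[255, 0.0074, -0.001, 0.009, 0, 0, 0], [255, 0.007, 0, 0.0093, 0, 0, 0], [255, 0.0064, 0, 0.0097, 0, 0, 0], [255, 0.006, 0, 0.01, 0, 0, 0], [255, 0.0054, 0, 0.0103, 0, 0, 0], [255, 0.005, 0, 0.0106, 0, 0, 0], [255, 0.0044, 0, 0.0108, 0, 0, 0], [255, 0.0039, 0, 0.011, 0, 0, 0], [255, 0.0033, 0, 0.0111, 0, 0, 0]]]}}

```text
clock: 4.52
position: [515.3, -119.9, 145.5]
ee_rot: [-0.627, 0.779, 0.0, -0.0]
contact_force: [0.4, -0.6, 0.9]
gripper_width: -0.1
grasp_force: 0.7
```

Request:
{"name": "servo_tool", "arguments": {"commands": [[[255, 0.0027, 0, 0.0113, 0, 0, 0], [255, 0.0022, 0, 0.0115, 0, 0, 0], [255, 0.0016, 0, 0.0115, 0, 0, 0], [255, 0.001, 0, 0.006, 0, 0, 0], [255, 0, 0, 0.004, 0, 0, 0], [255, 0, 0, 0, 0, 0, 0]]]}}

```text
clock: 5.02
position: [512.7, -126.8, 101.1]
ee_rot: [-0.627, 0.779, 0.001, -0.001]
contact_force: [0.2, 0.2, -0.4]
gripper_width: -0.3
grasp_force: 0.0
```

Request:
{"name": "servo_tool", "arguments": {"commands": [[[255, 0, 0, 0.004, 0, 0, 0], [255, 0, 0, 0.004, 0, 0, 0], [255, 0, 0, 0.003, 0, 0, 0], [255, 0, 0, 0, 0, 0, 0]]]}}

```text
clock: 5.35
position: [513.9, -126.5, 91.2]
ee_rot: [-0.627, 0.779, 0.0, 0.0]
contact_force: [-0.6, -0.1, 0.5]
gripper_width: -0.1
grasp_force: 0.0
```

Request:
{"name": "servo_tool", "arguments": {"commands": [[[255, 0, 0, 0.001, 0, 0, 0], [255, 0, 0, 0.001, 0, 0, 0], [255, 0, 0, 0, 0, 0, 0]]]}}

```text
clock: 5.6
position: [513.9, -126.5, 89.6]
ee_rot: [-0.627, 0.779, -0.0, 0.0]
contact_force: [0.4, -0.5, 1.3]
gripper_width: 0.0
grasp_force: 0.6
```

Request:
{"name": "servo_tool", "arguments": {"commands": [[[255, 0, 0, 0.001, 0, 0, 0], [255, 0, 0, 0.001, 0, 0, 0], [255, 0, 0, 0, 0, 0, 0]]]}}

```text
clock: 5.85
position: [514.0, -126.5, 88.0]
ee_rot: [-0.627, 0.779, -0.0, 0.0]
contact_force: [-1.4, -0.3, 4.9]
gripper_width: -0.2
grasp_force: 2.6
```

Request:
{"name": "servo_tool", "arguments": {"commands": [[[255, 0, 0, 0.0007, 0, 0, 0], [255, 0, 0, 0, 0, 0, 0]]]}}

```text
clock: 6.02
position: [514.0, -126.5, 88.0]
ee_rot: [-0.627, 0.779, -0.0, -0.0]
contact_force: [-3.4, 1.0, 9.1]
gripper_width: -0.2
grasp_force: 4.5
```

Request:
{"name": "servo_tool", "arguments": {"commands": [[[255, 0, 0, 0.0008, 0, 0, 0], [255, 0, 0, -0.02, 0, 0, 0], [255, 0, 0, -0.04, 0, 0, 0], [0, 0.02, 0, -0.04, 0, 0, 0], [0, 0.035, 0, -0.02, 0, 0, 0], [0, 0.035, 0, 0, 0, 0, 0], [0, 0.035, 0, 0, 0, 0, 0], [0, 0.035, 0, 0, 0, 0, 0], [0, 0.035, 0, 0, 0, 0, 0], [0, 0, 0, 0, 0, 0, 0]]]}}

```text
clock: 6.85
position: [471.3, -320.0, 202.6]
ee_rot: [-0.625, 0.781, -0.0, -0.0]
contact_force: [0.4, -0.8, -0.5]
gripper_width: 83.2
grasp_force: 0.0
```

Run:
```python
from h import *
s=arm.read_state();print(s["clock"],s["joints"],s["position"])
d=cams.get_image("scene");e=cams.get_image("top")
cv2.imwrite("pics/s1.png",d["frame"]);cv2.imwrite("pics/t1.png",e["frame"])
k=W([0,-85,136]);ps,pt=proj(d,k),proj(e,k);print(ps,pt)
f=lambda I,p:cv2.resize(I[int(p[1])-24:int(p[1])+26,int(p[0])-20:int(p[0])+20],None,fx=10,fy=10,interpolation=cv2.INTER_CUBIC)
print([int(p[0])-20 for p in(ps,pt)],[int(p[1])-24 for p in(ps,pt)])
cv2.imwrite("pics/e.png",np.hstack([f(d["frame"],ps),f(e["frame"],pt)]))
```

```text
6.85 [-0.312  0.313 -0.175  0.001 -1.083  0.091] [ 471.28  -319.954  202.58 ]
[281.4   189.132] [344.704 198.266]
[261, 324] [165, 174]
```

View pics/e.png

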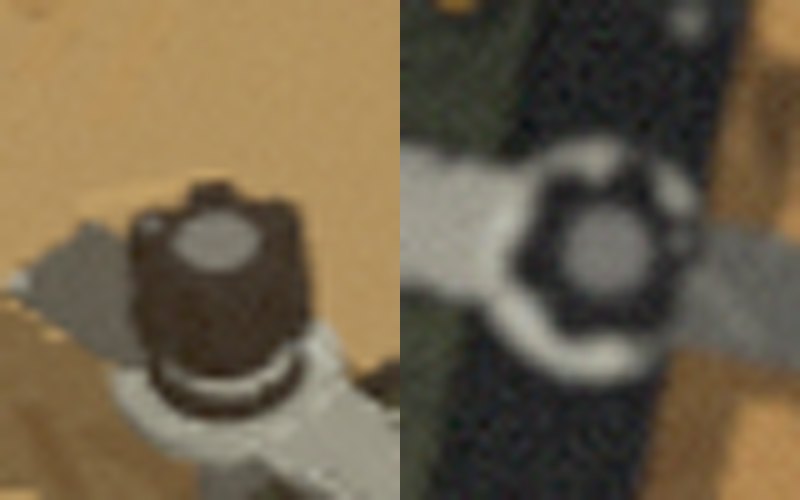

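Run:
```python
from h import *
d=cams.get_image("scene");e=cams.get_image("top");Mi=np.linalg.inv(M)
z=88+30+13+5.4
cs=onz(d,(217/10+261-.45,242/10+165-.45),z);print("scene c",(Mi@np.r_[cs,1])[:3])
for p in[(211,186),(140,222),(293,212)]:
    q=onz(d,(p[0]/10+261-.45,p[1]/10+165-.45),z)-cs;q=M[:3,:3].T@q;print(np.hypot(*q[:2]),np.degrees(np.arctan2(q[1],q[0]))%60)
ct=onz(e,(207/10+324-.45,250/10+174-.45),z);print("top c",(Mi@np.r_[ct,1])[:3])
g=cv2.cvtColor(e["frame"],cv2.COLOR_BGR2GRAY).astype(np.float32)
for r in(20,22,23.5,25,26.5):
  a=np.radians(np.arange(0,360,5));v=[]
  for t in a:
    u=proj(e,ct+M[:3,:3]@[r*np.cos(t),r*np.sin(t),0]);v.append(cv2.getRectSubPix(g,(1,1),(float(u[0]),float(u[1])))[0,0])
  v=np.minimum(v,90.)
  c=(v*np.exp(6j*a)).mean();print(r,"lobe phase(deg)",np.degrees((np.angle(c)+np.pi)/6)%60,abs(c),[int(x) for x in v[::2]])
```

```text
scene c [ -2.312 -84.059 136.4  ]
22.673423188851732 49.72173075807913
22.772978983819247 51.707163544994614
23.231004645126916 43.21331014703742
top c [ -1.036 -83.961 136.4  ]
20 lobe phase(deg) 50.413959424183396 6.7000809697588055 [41, 77, 90, 82, 48, 41, 38, 49, 67, 56, 46, 35, 32, 50, 58, 49, 35, 39, 44, 50, 48, 41, 35, 38, 42, 54, 62, 56, 61, 78, 68, 78, 90, 81, 45, 39]
22 lobe phase(deg) 49.751572766402944 9.075982447038795 [54, 90, 90, 90, 66, 46, 55, 79, 90, 90, 64, 42, 42, 65, 81, 68, 45, 46, 64, 85, 73, 53, 44, 41, 49, 68, 76, 66, 61, 74, 69, 90, 90, 90, 62, 44]
23.5 lobe phase(deg) 49.82797341498492 7.841550910217648 [65, 90, 90, 90, 81, 64, 73, 90, 90, 90, 87, 58, 58, 88, 90, 90, 64, 61, 83, 90, 90, 64, 51, 52, 56, 74, 87, 77, 62, 66, 64, 90, 90, 90, 73, 51]
25 lobe phase(deg) 50.086650809805015 4.808679441516215 [69, 90, 90, 90, 90, 82, 90, 90, 90, 90, 90, 76, 80, 90, 90, 90, 90, 82, 90, 90, 90, 78, 58, 61, 64, 82, 90, 85, 71, 69, 65, 90, 90, 90, 80, 59]
26.5 lobe phase(deg) 50.395015518744124 3.09211590682537 [71, 90, 90, 90, 90, 90, 90, 90, 90, 90, 90, 90, 90, 90, 90, 90, 90, 90, 90, 90, 90, 90, 67, 71, 77, 89, 90, 90, 79, 72, 69, 85, 90, 90, 79, 58]
```

Both views put the knob axis at cradle (-1,-84), with lobes at 50° mod 60. I'll close along the 20° line.

Run:
```python
from h import *
p=W([-1,-84.3,200]);print(p,delta(p,np.radians(20)))
s=arm.read_state();print(R.from_quat(s["ee_rot"]).inv().apply(p-s["position"]))
```

```text
[524.378 -72.925 200.   ] (array([-247.759,    1.042,    2.967]), array([  0.024,   0.033, -19.96 ]))
[-247.759    1.042    2.967]
```

Request:
{"name": "servo_tool", "arguments": {"commands": [[[0, -0.035, 0, 0, 0, 0, 0], [0, -0.035, 0, 0, 0, 0, 0], [0, -0.035, 0, 0, 0, 0, 0], [0, -0.035, 0, 0, 0, 0, 0], [0, -0.035, 0, 0, 0, 0, 0], [0, -0.035, 0, 0, 0, 0, 0], [0, -0.0378, 0.001, 0, 0, 0, 0], [0, 0, 0, 0, 0, 0, -6.7], [0, 0, 0, 0, 0, 0, -6.7], [0, 0, 0, 0, 0, 0, -6.6]]]}}

```text
clock: 7.88
position: [524.5, -70.8, 203.3]
ee_rot: [0.756, -0.654, -0.0, -0.0]
contact_force: [-0.9, 1.0, -0.2]
gripper_width: 85.5
grasp_force: 0.0
```

Run:
```python
from h import *
p=W([-1,-84.3,101]);s=arm.read_state();print(s["joints"],s["position"],delta(p,np.radians(20)))
```

```text
[ 0.172  0.245 -0.269 -0.    -1.056 -0.028] [524.496 -70.766 203.331] (array([  2.149,   0.449, 102.33 ]), array([-0.012,  0.017,  0.624]))
```

Request:
{"name": "servo_tool", "arguments": {"commands": [[[0, 0.0021, 0.0004, 0.02, 0, 0, 0], [0, 0, 0, 0.025, 0, 0, 0], [0, 0, 0, 0.025, 0, 0, 0], [0, 0, 0, 0.02, 0, 0, 0], [0, 0, 0, 0.0123, 0, 0, 0], [0, 0, 0, 0, 0, 0, 0]]]}}

```text
clock: 8.38
position: [522.1, -74.3, 98.2]
ee_rot: [0.753, -0.657, -0.002, 0.002]
contact_force: [-0.4, 0.2, 0.6]
gripper_width: 85.2
grasp_force: 0.0
```

Run:
```python
from h import *
p=W([-1,-84.3,101]);s=arm.read_state();print(s["joints"],s["position"],s["contact_force"],delta(p,np.radians(20)))
d=cams.get_image("scene")
cv2.imwrite("pics/f.png",cv2.resize(d["frame"][140:230,235:335],None,fx=6,fy=6))
```

```text
[ 0.166  0.364 -0.403 -0.001 -0.81  -0.029] [522.147 -74.271  98.174] [-0.445  0.18   0.594] (array([-1.034, -2.375, -2.84 ]), array([0.359, 0.036, 0.131]))
```

View pics/f.png

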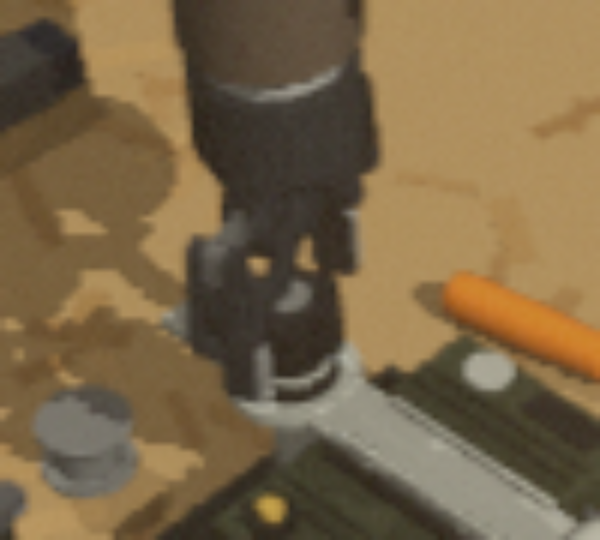

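The open fingers straddle the knob (crop about 300,330), with the near tip close to the bar (255,390). I'll let the arm settle and then recheck.

Request:
{"name": "servo_tool", "arguments": {"commands": [[[0, 0, 0, 0, 0, 0, 0], [0, 0, 0, 0, 0, 0, 0]]]}}

```text
clock: 8.6
position: [525.3, -74.9, 102.3]
ee_rot: [0.753, -0.658, 0.001, -0.001]
contact_force: [-0.3, -0.2, -0.4]
gripper_width: 85.2
grasp_force: 0.0
```

Run:
```python
from h import *
p=W([-1,-84.3,102.5]);s=arm.read_state();print(s["position"],s["contact_force"],s["wrist_torque"],delta(p,np.radians(20)))
```

```text
[525.345 -74.886 102.296] [-0.268 -0.228 -0.412] [ 0.029 -0.04   0.014] (array([-2.074,  0.693, -0.206]), array([-0.153, -0.01 ,  0.108]))
```

Request:
{"name": "servo_tool", "arguments": {"commands": [[[0, -0.0017, 0.0005, 0, 0, 0, 0], [255, 0, 0, 0, 0, 0, 0], [255, 0, 0, 0, 0, 0, 0], [255, 0, 0, 0, 0, 0, 0], [255, 0, 0, 0, 0, 0, 0], [255, 0, 0, 0, 0, 0, 0], [255, 0, 0, 0, 0, 0, 0], [255, 0, 0, 0, 0, 0, 0]]]}}

```text
clock: 9.27
position: [524.5, -73.8, 101.7]
ee_rot: [0.753, -0.658, 0.001, -0.001]
contact_force: [0.5, 0.9, 5.6]
gripper_width: 47.8
grasp_force: 61.3
```

Run:
```python
from h import *
s=arm.read_state();print(s["joints"][5],s["position"],s["contact_force"],s["wrist_torque"],s["grasp_force"],s["gripper_width"])
```

```text
-0.03265012507408333 [524.549 -73.814 101.747] [0.481 0.867 5.566] [ 0.41  -0.07  -0.064] 61.293615996837616 47.772910564820236
```

Gripped on the flats (47.8 mm) with 5.6 N of downward pressure already. I'll turn back in small steps.

Request:
{"name": "servo_tool", "arguments": {"commands": [[[255, 0, 0, 0, 0, 0, -6], [255, 0, 0, 0, 0, 0, -6], [255, 0, 0, 0, 0, 0, -6], [255, 0, 0, 0, 0, 0, 0]]]}}

```text
clock: 9.6
position: [524.3, -73.9, 101.9]
ee_rot: [0.848, -0.53, 0.001, -0.0]
contact_force: [-0.4, 2.1, 8.2]
gripper_width: 48.0
grasp_force: 61.7
```

Run:
```python
from h import *
s=arm.read_state();print(s["joints"][5],s["position"],s["contact_force"],s["wrist_torque"],s["grasp_force"],s["gripper_width"])
```

```text
0.2853863426433343 [524.253 -73.923 101.9  ] [-0.366  2.087  8.225] [0.388 0.19  0.094] 61.70031398534775 48.00111571843918
```

Request:
{"name": "servo_tool", "arguments": {"commands": [[[255, 0, 0, -0.0002, 0, 0, -6], [255, 0, 0, 0, 0, 0, -6], [255, 0, 0, 0, 0, 0, -6], [255, 0, 0, 0, 0, 0, 0]]]}}

```text
clock: 9.93
position: [523.9, -74.2, 102.1]
ee_rot: [0.92, -0.391, 0.0, 0.0]
contact_force: [-1.4, 1.2, 6.3]
gripper_width: 47.9
grasp_force: 61.7
```

Request:
{"name": "servo_tool", "arguments": {"commands": [[[255, 0, 0, -0.0002, 0, 0, -6], [255, 0, 0, 0, 0, 0, -6], [255, 0, 0, 0, 0, 0, -6], [255, 0, 0, 0, 0, 0, 0]]]}}

```text
clock: 10.27
position: [523.6, -74.5, 102.2]
ee_rot: [0.97, -0.243, 0.0, 0.0]
contact_force: [-1.3, -0.6, 6.8]
gripper_width: 47.9
grasp_force: 61.7
```

Request:
{"name": "servo_tool", "arguments": {"commands": [[[255, 0, 0, -0.0001, 0, 0, -6], [255, 0, 0, 0, 0, 0, -6], [255, 0, 0, 0, 0, 0, -6], [255, 0, 0, 0, 0, 0, 0]]]}}

```text
clock: 10.6
position: [523.5, -74.9, 102.2]
ee_rot: [0.996, -0.088, -0.0, 0.001]
contact_force: [-2.1, -2.8, 5.6]
gripper_width: 48.4
grasp_force: 61.7
```

Request:
{"name": "servo_tool", "arguments": {"commands": [[[255, 0, 0, -0.0001, 0, 0, -6], [255, 0, 0, 0, 0, 0, -6], [255, 0, 0, 0, 0, 0, -6], [255, 0, 0, 0, 0, 0, 0]]]}}

```text
clock: 10.93
position: [523.5, -75.2, 101.9]
ee_rot: [0.998, 0.068, -0.0, 0.001]
contact_force: [0.7, -6.2, 3.7]
gripper_width: 48.1
grasp_force: 61.6
```

Request:
{"name": "servo_tool", "arguments": {"commands": [[[255, 0, 0, 0.0005, 0, 0, 0], [255, 0, 0, 0, 0, 0, 0]]]}}

```text
clock: 11.1
position: [523.5, -75.3, 101.6]
ee_rot: [0.998, 0.066, -0.0, 0.001]
contact_force: [-0.2, -5.6, 6.2]
gripper_width: 47.8
grasp_force: 61.6
```

Run:
```python
from h import *
s=arm.read_state();print(s["joints"],s["position"],s["contact_force"],s["wrist_torque"],R.from_quat(s["ee_rot"]).as_matrix())
```

```text
[ 0.165  0.359 -0.401  0.003 -0.812  1.536] [523.494 -75.27  101.599] [-0.203 -5.616  6.19 ] [-1.754  0.041  0.028] [[ 0.991  0.132 -0.001]
 [ 0.132 -0.991 -0.002]
 [-0.001  0.002 -1.   ]]
```

Request:
{"name": "servo_tool", "arguments": {"commands": [[[255, 0, 0.0008, 0, 0, 0, -6], [255, 0, 0, 0, 0, 0, -6], [255, 0, 0, 0, 0, 0, 0]]]}}

```text
clock: 11.35
position: [523.5, -75.6, 100.5]
ee_rot: [0.985, 0.172, -0.0, 0.0]
contact_force: [1.9, -4.3, -2.1]
gripper_width: 47.8
grasp_force: 61.8
```

That was the click: force fell from +6 to -2 N and z dropped 1.1 mm. I'll follow the knob down.

Request:
{"name": "servo_tool", "arguments": {"commands": [[[255, 0, 0, 0.001, 0, 0, 0], [255, 0, 0, 0.001, 0, 0, 0], [255, 0, 0, 0.0005, 0, 0, 0], [255, 0, 0, 0, 0, 0, 0]]]}}

```text
clock: 11.68
position: [523.5, -75.6, 98.4]
ee_rot: [0.985, 0.17, -0.001, 0.001]
contact_force: [1.3, -4.9, 1.6]
gripper_width: 47.9
grasp_force: 61.8
```

Request:
{"name": "servo_tool", "arguments": {"commands": [[[255, 0, 0, 0.0007, 0, 0, 0], [255, 0, 0, 0.0007, 0, 0, 0], [255, 0, 0, 0, 0, 0, 0]]]}}

```text
clock: 11.93
position: [523.6, -75.6, 98.1]
ee_rot: [0.985, 0.17, -0.0, 0.001]
contact_force: [-2.1, -4.9, 7.3]
gripper_width: 47.8
grasp_force: 62.4
```

Request:
{"name": "servo_tool", "arguments": {"commands": [[[255, -0.0003, 0.001, 0, 0, 0, 0], [255, 0, 0, 0, 0, 0, 0], [255, 0, 0, 0, 0, 0, 0]]]}}

```text
clock: 12.18
position: [523.6, -75.7, 98.0]
ee_rot: [0.985, 0.17, -0.0, -0.0]
contact_force: [-2.4, -0.6, 6.9]
gripper_width: 47.8
grasp_force: 62.4
```

Run:
```python
from h import *
s=arm.read_state();print(s["joints"],s["position"],s["contact_force"],s["wrist_torque"])
d=cams.get_image("scene");cv2.imwrite("pics/s2.png",d["frame"])
a=cv2.imread("pics/s1.png")[150:210,245:325];b=d["frame"][150:210,245:325]
cv2.imwrite("pics/g.png",np.hstack([cv2.resize(x,(400,300),interpolation=cv2.INTER_CUBIC) for x in(a,b)]))
```

```text
[ 0.163  0.363 -0.404 -0.    -0.803  1.75 ] [523.609 -75.699  98.011] [-2.4   -0.632  6.933] [-0.213  0.489  0.033]
```

View pics/g.png

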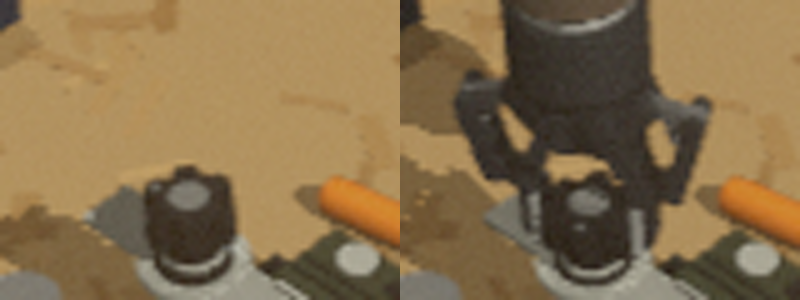

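The knob's disk is lower than before, (190,193) to (188,201) in the crop, so it has dropped. Now forwards, following the sink.

Request:
{"name": "servo_tool", "arguments": {"commands": [[[255, 0, 0, -0.0003, 0, 0, 6], [255, 0, 0, 0.0001, 0, 0, 6], [255, 0, 0, 0.0001, 0, 0, 6], [255, 0, 0, 0.0001, 0, 0, 6], [255, 0, 0, 0.0001, 0, 0, 6], [255, 0, 0, 0.0001, 0, 0, 6], [255, 0, 0, 0, 0, 0, 0]]]}}

```text
clock: 12.82
position: [523.6, -74.9, 97.5]
ee_rot: [0.99, -0.144, -0.0, -0.0]
contact_force: [-2.4, 2.5, 6.7]
gripper_width: 47.7
grasp_force: 62.4
```

```bash
cat > r.py <<'E'
from h import *
s=arm.read_state();r=R.from_quat(s["ee_rot"]).inv()
print(s["joints"][5],s["position"],s["contact_force"],"tool frame F",r.apply(s["contact_force"]),"T",s["wrist_torque"])
E
python3 r.py
```

```text
1.1178208427469685 [523.575 -74.939  97.54 ] [-2.357  2.517  6.747] tool frame F [-2.98  -1.744 -6.744] T [ 0.597  0.488 -0.042]
```

It sank 0.5 mm in 0.63 rad, which matches a started thread. I'll continue.

Request:
{"name": "servo_tool", "arguments": {"commands": [[[255, 0, 0, 0.0001, 0, 0, 6], [255, 0, 0, 0.0001, 0, 0, 6], [255, 0, 0, 0.0001, 0, 0, 6], [255, 0, 0, 0.0001, 0, 0, 6], [255, 0, 0, 0, 0, 0, 6], [255, 0, 0, 0.0001, 0, 0, 6], [255, 0, 0, 0.0001, 0, 0, 6], [255, 0, 0, 0.0001, 0, 0, 6], [255, 0, 0, 0, 0, 0, 6], [255, 0, 0, 0, 0, 0, 0]]]}}

```text
clock: 13.65
position: [524.4, -74.1, 97.1]
ee_rot: [0.816, -0.578, 0.0, -0.001]
contact_force: [-1.2, 6.0, 7.2]
gripper_width: 47.9
grasp_force: 62.4
```

```bash
python3 r.py
```

```text
0.17530929361954004 [524.353 -74.056  97.082] [-1.246  5.999  7.2  ] tool frame F [-6.083 -0.835 -7.189] T [ 1.622  0.448 -0.079]
```

Request:
{"name": "servo_tool", "arguments": {"commands": [[[255, -0.001, 0, 0, 0, 0, 6], [255, 0, 0, 0.0001, 0, 0, 6], [255, 0, 0, 0, 0, 0, 6], [255, 0, 0, 0.0001, 0, 0, 6], [255, 0, 0, 0, 0, 0, 6], [255, 0, 0, 0, 0, 0, 6], [255, 0, 0, 0, 0, 0, 6], [255, 0, 0, 0, 0, 0, 6], [255, 0, 0, 0, 0, 0, 6], [255, 0, 0, 0, 0, 0, 0]]]}}

```text
clock: 14.48
position: [525.5, -74.0, 97.1]
ee_rot: [-0.466, 0.885, -0.001, 0.002]
contact_force: [2.2, 1.2, 4.8]
gripper_width: 48.0
grasp_force: 62.2
```

```bash
python3 r.py
```

```text
-0.7669585753685879 [525.523 -73.987  97.052] [2.163 1.231 4.755] tool frame F [-2.256 -1.103 -4.744] T [ 0.536 -0.723  0.016]
```

Request:
{"name": "servo_tool", "arguments": {"commands": [[[255, 0, 0, 0, 0, 0, 6], [255, 0, 0, 0, 0, 0, 6], [255, 0, 0, 0, 0, 0, 6], [255, 0, 0, 0, 0, 0, 6], [255, 0, 0, 0, 0, 0, 6], [255, 0, 0, 0, 0, 0, 6], [255, 0, 0, 0, 0, 0, 0]]]}}

```text
clock: 15.07
position: [526.0, -74.5, 97.0]
ee_rot: [-0.171, 0.985, -0.0, 0.003]
contact_force: [5.6, -0.7, 3.3]
gripper_width: 47.4
grasp_force: 62.2
```

```bash
python3 r.py
```

```text
-1.3927878372222078 [525.994 -74.544  97.03 ] [ 5.599 -0.723  3.308] tool frame F [-5.046 -2.573 -3.276] T [-0.322 -1.47  -0.067]
```

Request:
{"name": "servo_tool", "arguments": {"commands": [[[255, -0.0007, 0, 0, 0, 0, 6], [255, 0, 0, 0, 0, 0, 6], [255, 0, 0, 0, 0, 0, 6], [255, 0, 0, 0, 0, 0, 6], [255, 0, 0, 0, 0, 0, 0], [255, 0, 0, 0, 0, 0, 0]]]}}

```text
clock: 15.57
position: [526.1, -75.1, 96.9]
ee_rot: [0.036, 0.999, -0.0, 0.002]
contact_force: [4.5, -3.6, 2.2]
gripper_width: 48.1
grasp_force: 62.2
```

```bash
python3 r.py
```

```text
-1.8077535490000451 [526.094 -75.056  96.911] [ 4.476 -3.574  2.229] tool frame F [-4.729 -3.247 -2.207] T [-1.17  -1.405 -0.01 ]
```

Turned forward 3.34 to 3.56 rad from the click, inside the hand-snug window. I'll release and back off.

Request:
{"name": "servo_tool", "arguments": {"commands": [[[0, 0, 0, 0, 0, 0, 0], [0, 0, 0, 0, 0, 0, 0], [0, 0, 0, 0, 0, 0, 0], [0, 0, 0, 0, 0, 0, 0], [0, 0, 0, 0, 0, 0, 0], [0, 0, 0, -0.01, 0, 0, 0], [0, 0, 0, -0.025, 0, 0, 0], [0, 0, 0, -0.035, 0, 0, 0], [0, 0, 0, -0.035, 0, 0, 0], [0, 0, 0, 0, 0, 0, 0]]]}}

```text
clock: 16.4
position: [528.4, -74.7, 209.5]
ee_rot: [0.037, 0.999, 0.0, 0.008]
contact_force: [0.6, -0.4, 0.7]
gripper_width: 85.5
grasp_force: 0.0
```

Run:
```python
from h import *
s=arm.read_state();r=R.from_quat(s["ee_rot"]).inv()
print("to world -y:",r.apply([0,-1,0]),s["position"])
```

```text
to world -y: [-0.073 -0.997  0.001] [528.424 -74.717 209.487]
```

Request:
{"name": "servo_tool", "arguments": {"commands": [[[0, 0, -0.03, 0, 0, 0, 0], [0, 0, -0.035, 0, 0, 0, 0], [0, 0, -0.035, 0, 0, 0, 0], [0, 0, -0.035, 0, 0, 0, 0], [0, 0, -0.035, 0, 0, 0, 0], [0, 0, -0.035, 0, 0, 0, 0], [0, 0, -0.02, 0, 0, 0, 0], [0, 0, 0, 0, 0, 0, 0], [0, 0, 0, 0, 0, 0, 0]]]}}

```text
clock: 17.15
position: [506.7, -299.8, 201.1]
ee_rot: [0.039, 0.999, 0.0, -0.0]
contact_force: [0.2, -0.6, -0.3]
gripper_width: 85.3
grasp_force: 0.0
```

Run:
```python
from h import *
d=cams.get_image("scene");e=cams.get_image("top")
g=cv2.cvtColor(e["frame"],cv2.COLOR_BGR2GRAY).astype(np.float32);ct=W([-1,-84,131])
for r in(20,22,23.5):
  a=np.radians(np.arange(0,360,5));v=[]
  for t in a:
    u=proj(e,ct+M[:3,:3]@[r*np.cos(t),r*np.sin(t),0]);v.append(cv2.getRectSubPix(g,(1,1),(float(u[0]),float(u[1])))[0,0])
  c=(np.minimum(v,90.)*np.exp(6j*a)).mean();print(r,"lobe phase",np.degrees((np.angle(c)+np.pi)/6)%60,abs(c))
print("expected from grip", (50+102-204)%60)
cv2.imwrite("pics/h.png",np.hstack([cv2.resize(d["frame"][140:240,230:330],(400,400)),cv2.resize(e["frame"][150:250,290:390],(400,400))]))
```

```text
20 lobe phase 8.424960740488112 6.669401046897346
22 lobe phase 8.021711771301277 8.907466307430722
23.5 lobe phase 7.48276726188284 7.519059825744924
expected from grip 8
```

View pics/h.png

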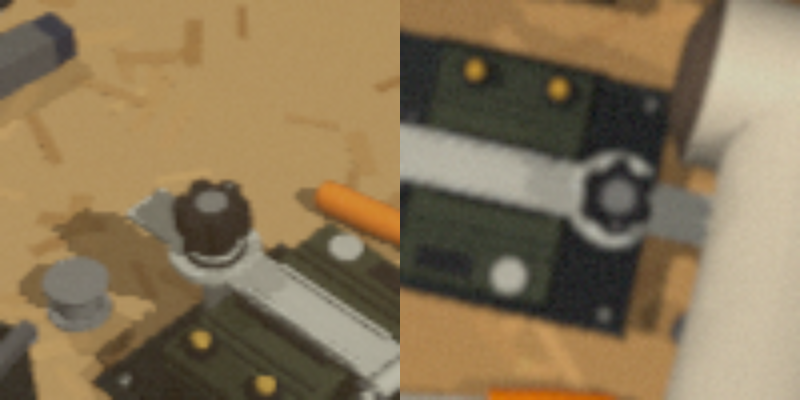

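The bar lies level and the knob is down on it (left half about 212,215; right half about 617,195). The lobe phase of 8° matches the commanded turn exactly, and the spool and motor are where they were.

```bash
python3 -c "
from bench import ticket
print(ticket.job_done())"
```

```text
the job is handed in; nothing more can be done
None
```

The job is done and handed in at about 17 s: bar flat, knob started at the click and turned forward about 0.53 to 0.57 turn to hand-snug, gripper released and clear; the spool and motor look untouched, and I did not re-check the other bystanders.

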